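Seat a five-hole pipe flange on the studs of a welding stand

TASK

Put the five-hole pipe flange over the centre pilot of the welding stand, turn it until all five holes line up with the studs, and slide it down until it sits fully home, flat on the stand's plate; then let go of it. Leave the four-hole flange, the pipe elbow and the computer mouse where they are.

Things in the scene. Friction and masses are not known exactly. Their poses are not given: they have to be found in the camera images.
- flange5_center (a point): flange to fit, loose, upright, plain steel, 0.5-0.95 kg: disc diameter 120, 10 thick; on it a round pipe stub (outside 48, bore 40 right through) 48 tall; under it a raised face (diameter 64, 2 high). Total height 60. Point: on the axis half-way up, 30 above the underside of the raised face, 18 above the disc's top. z points up the pipe. Grasp the stub from above, 48 wide
- flange5_hole (a point): centre of one of the five through holes of that flange (diameter 14, evenly spaced on a bolt circle of diameter 88), at the disc's mid-thickness, 23 below and 44 along x from flange5_center
- plate_top (a point): welding stand, bolted down: drum (foot diameter 170) with a round steel plate (diameter 150) on top. Point: centre of the plate's upper face, 48 above the bench. The five studs' angle about vertical differs every time and is NOT told by any rotation here: find it by touch or sight (it repeats every 72 degrees). Seated, the flange's raised face lies on the plate, flange5_center 30 above here
- pilot_tip (a point): top of the upright steel pilot at the plate's centre, 46 above plate_top: diameter 38, straight up to 34 above the plate, then tapering to 22 at the top. It enters the flange's bore first and centres it
- stud_tips (a point): point on the stand's axis level with the tips of the five studs, 20 above plate_top. Studs: diameter 10, the last 4 mm tapering to 6, evenly spaced on a bolt circle of diameter 88. A flange over the pilot but out of line rests on the tips, its raised face 18 above the plate. The plate is held by a stiff brake (10 N m): light pressing and turning do not move it
- flange4_center (a point): bystander: a flange of the same shape and size but with four holes, loose; leave it. Point: on its axis half-way up, 30 above its underside
- elbow_center (a point): bystander: loose steel pipe elbow, 90 degrees, pipe diameter 42, about 70 by 70 overall, lying flat; leave it. Point: near its middle, half-way up
- mouse_center (a point): bystander: loose black computer mouse, 105 by 60 by 33; leave it. Point: its middle, half-way up
Not all that is in view belongs to the job. Of the things like the part that bears plate_top, leave any that is blue or yellow; of the rest the larger one is meant.

How it is judged:
By the outcome, as a careful person would: the job done as asked, in the order asked, and still so for the second after the job is handed in, with the robot touching nothing.
It also fails if it takes over 61 s, if anything falls off the work surface, if the arm or the gripper's body presses on something with over 40 N, if the wrist force passes 120 N, or if a joint passes its speed limit or range.

ROBOT

A 7-joint arm with a two-finger parallel gripper is mounted at the origin on the work surface. World frame = base frame: x ahead of the robot, y to its left, z up, the work surface at z = 0. Lengths are in m, angles in rad, forces in N, time in s.
With the tool pointing down it reaches from about 0.425 to 0.875 m from the base axis. Payload 4.7 kg.
Tool frame: the origin (TCP) lies at the very end of the fingers, on their centre line; the grasp point (between the pads) lies 19 mm behind it; x points along the fingers, z is the direction in which the jaws open and shut, and the axes are right-handed (so a half turn about x gives the same grasp; the last joint's range is limited). The gripper opens to 85 mm and grips with 20 to 120 N. Pads are 22 mm wide; open, the fingers measure 114 mm over their backs; the gripper's body (76 mm by 85 mm) begins 54 mm behind the grasp point. The pads swing forward as they close: fully open they stand 13 mm farther back than shut.
Start: joints at [-1.097, 0.321, -0.07, 1.45, 0.023, 1.371, -0.057], TCP at [0.288, 0.582, 0.231] pointing down, gripper open.
Joint ranges: [-2.86, 2.86], [-0.3, 2.09], [-1.38, 1.24], [0.06, 2.45], [-1.56, 4.7], [0.09, 2.05], [-2.69, 2.69]. Speed limits (rad/s): [2.57, 2.57, 3.14, 3.14, 3.14, 3.14, 3.14].

INTERFACE

Orientations are given as a unit quaternion [x, y, z, w].
In Python, from station import state, camera, close_job, boxes_of, masks_of, pinpoint gives the robot as it stands.
- The arm moves only by the tool servo_tool, never from a script. Its argument "plan" is a list of rows, each a list of 4 numbers: the shift along the tool's x, y, z in mm, then the turn about the tool's x in degrees. In form: [[dx, dy, dz, spin], ...]. A call has 1 to 8 rows; each row is the pose to reach, as a shift and turn from the pose measured when the call began, along the tool's axes at that moment; what a row does not reach only later rows make up. A row lasts 1/12 s, in which the tool goes at most 41.7 mm and 7.16 degrees, less where a joint would pass 70% of its speed; a pose out of reach is approached as far as the arm can. A call with a gripper value outside its range is refused whole. "grip" is the finger opening in mm, from 0 to 85.4, set as the call begins (left out, the last holds). The fingers move at their own pace and stop on an object; "grip_force" is the grip in N (left out, the last holds). Time passes only in rows, so rows that repeat a pose let the fingers close. It gives the time, the measured TCP pose, the force and the opening at its end, in the units of the state.
- state(): the state, without advancing time (a new reading comes with each control period).
- camera(name): name is "side" or "top"; returns a dict with "pixels" (400x640x3 uint8, red, green, blue), "fx", "fy", "cx", "cy" (pixels), "extrinsics" (4x4, takes a point from world to camera coordinates). Camera axes: x right, y down, z forward; pixel columns grow to the right and rows downward; lengths in m; the calibration is good to about 2 mm. A picture is of the moment at which its call begins. There is no depth.
- close_job(): hands the job in, once; it reports no verdict.
Trained networks look in a picture, given as the dict that the camera call returned (one of the last four; its "shot" number tells which), for a name from the list of things; names that differ only in an ending like _2 or _b are one class to them, and where a whole thing is asked for, a point or a joint stands for the part that bears it (a point fixed in the world has none). Each returns a list of dicts, best first, with "score" (0 to 1); they miss things now and then, are a little off and sometimes report something else, mostly with a low value. They report only what shows in the picture. A call takes as long as a camera call. They do not tell look-alikes from the thing itself.
- boxes_of(name, picture): "box" ([left, top, right, bottom] in pixels, round what is visible of it).
- masks_of(name, picture): "region" (400x640 bool, what is visible of it) and "box" ([left, top, right, bottom] in pixels, round what is visible of it).
- pinpoint(name, picture): "location" ([row, column] in pixels: a listed point, or the origin of a listed thing).
The state is a dict: "time": time; "joint_positions": joint angles; "qd": joint speeds; "tau": joint torques, N m; "position": TCP position; "ee_rot": TCP orientation; "contact_force": force on the tool from outside, world axes, zero at the start; "moment": the same for the moment, N m; "opening": finger opening in m.
Only numpy, scipy, OpenCV 4.12 (cv2) and the standard library are available. Lean on these libraries where they do the work, as an engineer would, in place of code of your own. Each camera call takes 0.05 s, during which the arm holds its last target. There are 200 camera calls.

## Working session

There is one attempt and no reset: what is moved stays moved. The work goes in short steps, Python scripts to look and compute and a tool call to move; the robot and the scene stay as the last step left them, time stands still between calls to the robot, and variables do not carry over. Pictures are saved under pics/ and viewed, about 8 in all and at most 12, crops included, and the job is handed in when it is done.

Besides the shell and the picture viewer there is one more tool, called in YAML: its name, and indented under it one key for each argument. servo_tool: Moves the arm, as the interface text tells. Its arguments: {"type":"object","properties":{"plan":{"type":"array"},"grip":{"type":"number"},"grip_force":{"type":"number"}},"required":["plan"]}

```bash
mkdir -p pics
cat > h.py <<'E'
import numpy as np,cv2
from station import *
def ray(p,rc,z):
    E=np.array(p["extrinsics"]);R,t=E[:3,:3],E[:3,3];c=-R.T@t
    d=R.T@np.array([(rc[1]-p["cx"])/p["fx"],(rc[0]-p["cy"])/p["fy"],1])
    return c+d*(z-c[2])/d[2]
def proj(p,X):
    E=np.array(p["extrinsics"]);q=E[:3,:3]@np.array(X)+E[:3,3]
    return p["fx"]*q[0]/q[2]+p["cx"],p["fy"]*q[1]/q[2]+p["cy"]
def save(p,n,crop=None,s=1):
    im=p["pixels"][:,:,::-1]
    if crop: im=im[crop[1]:crop[3],crop[0]:crop[2]]
    cv2.imwrite("pics/"+n,cv2.resize(im,None,fx=s,fy=s,interpolation=cv2.INTER_CUBIC))
E
cat > a.py <<'E'
from h import *
z=dict(flange5_center=.042-.0,flange5_hole=.007,plate_top=.048,pilot_tip=.094,stud_tips=.068,flange4_center=.03,elbow_center=.021,mouse_center=.016)
z['flange5_center']=.03
ps={n:camera(n) for n in("top","side")}
for n,p in ps.items():
    E=np.array(p["extrinsics"]);print(n,"cam",(-E[:3,:3].T@E[:3,3]).round(3),p["fx"])
    save(p,n+"0.png",None,1.25)
    for k in z:
        print(k,[(round(r["score"],2),np.round(r["location"],1).tolist(),ray(p,r["location"],z[k])[:2].round(4).tolist()) for r in pinpoint(k,p)[:6]])
s=state();print({k:np.round(v,4).tolist() for k,v in s.items()})
E
python3 a.py
```

```text
top cam [ 0.405 -0.039  1.192] 457.6130923326303
flange5_center [(0.81, [232.8, 319.2], [0.5119, -0.0143])]
flange5_hole [(0.74, [234.3, 337.7], [0.5102, -0.0618])]
plate_top [(0.86, [214.6, 410.7], [0.5563, -0.2444]), (0.67, [128.4, 407.8], [0.7813, -0.2433]), (0.65, [291.3, 457.2], [0.3675, -0.3522]), (0.6, [292.9, 400.3], [0.3632, -0.2136]), (0.18, [230.4, 336.2], [0.5163, -0.0573])]
pilot_tip [(0.92, [213.8, 412.5], [0.5522, -0.2406]), (0.78, [294.9, 467.8], [0.3608, -0.364]), (0.64, [290.3, 399.0], [0.3709, -0.2037]), (0.6, [123.3, 415.5], [0.7793, -0.2546])]
stud_tips [(0.93, [213.7, 411.7], [0.5559, -0.2434]), (0.7, [125.9, 410.8], [0.7813, -0.2476]), (0.68, [288.2, 399.0], [0.375, -0.2077]), (0.59, [294.6, 463.5], [0.3604, -0.3614]), (0.47, [212.6, 409.3], [0.5586, -0.2375])]
flange4_center [(0.75, [217.5, 207.1], [0.551, 0.2739])]
elbow_center [(0.85, [142.6, 353.5], [0.7517, -0.1041]), (0.65, [143.0, 274.1], [0.7512, 0.1062])]
mouse_center [(0.69, [142.0, 273.0], [0.7554, 0.1098]), (0.48, [215.5, 204.3], [0.558, 0.2852])]
side cam [ 0.183 -0.755  0.666] 379.70441604853363
f
[... 542 characters left out ...]
231.2, 444.9], [0.7869, -0.2377]), (0.65, [340.4, 314.0], [0.3601, -0.3753]), (0.57, [260.6, 367.6], [0.5575, -0.2421])]
flange4_center [(0.67, [173.7, 283.1], [0.5497, 0.2582])]
elbow_center [(0.74, [217.2, 403.7], [0.7719, -0.0975])]
mouse_center [(0.74, [186.3, 361.2], [0.7524, 0.1])]
{'time': 0.9, 'joint_positions': [-1.0969, 0.321, -0.0701, 1.4505, 0.0226, 1.3708, -0.0569], 'qd': [-0.0015, -0.0009, -0.0006, 0.0015, 0.001, 0.0006, -0.0016], 'tau': [-0.0002, -49.3383, -0.3814, -31.457, 0.0132, 0.0014, -0.0], 'position': [0.2885, 0.5825, 0.2314], 'ee_rot': [-0.3729, 0.6008, 0.3729, 0.6008], 'contact_force': [0.5713, -0.5277, -0.1024], 'moment': [-0.0428, 0.0199, 0.0304], 'opening': 0.0853}
```

```bash
python3 -c "
import cv2,numpy as np
a=cv2.imread('pics/top0.png');b=cv2.imread('pics/side0.png');print(a.shape)"
```

```text
(500, 800, 3)
```

View pics/top0.png

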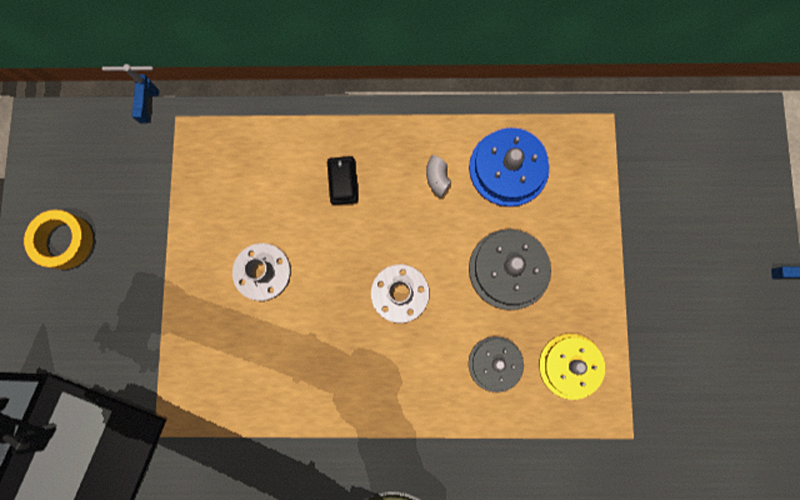

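View pics/side0.png

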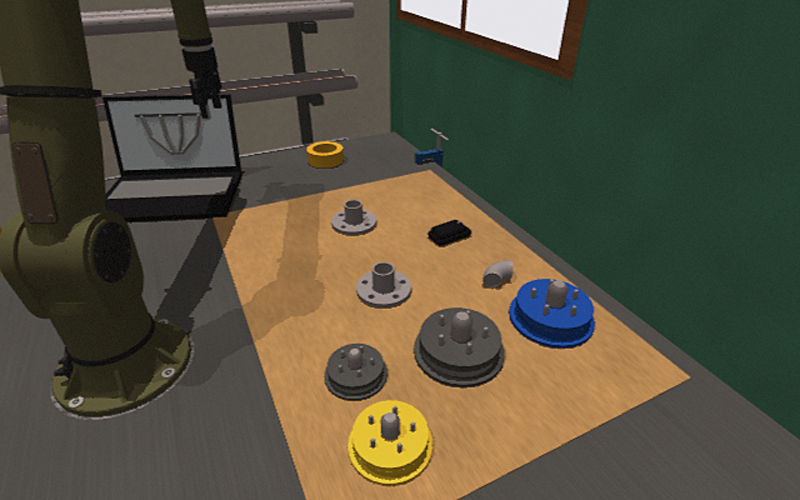

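The stand candidates, in picture pixels of the top view, are blue (512,157), yellow (572,366), small grey (496,363) and large grey (511,266). Large grey fits: it is not blue or yellow and is the bigger of the two greys. The flange with five holes looks to be the one at (400,293). I'll confirm both in one enlarged, rectified crop.

```bash
cat > b.py <<'E'
from h import *
def rect(p,c,z,half=.08,px=300):
    g=np.array([[c[0]+half,c[1]+half],[c[0]+half,c[1]-half],[c[0]-half,c[1]-half],[c[0]-half,c[1]+half]])
    src=np.float32([proj(p,[x,y,z]) for x,y in g]);dst=np.float32([[0,0],[px,0],[px,px],[0,px]])
    return cv2.warpPerspective(p["pixels"][:,:,::-1],cv2.getPerspectiveTransform(src,dst),(px,px),flags=cv2.INTER_CUBIC)
if __name__=="__main__":
    F=(.511,-.013);S=(.5555,-.243)
    t,s=camera("top"),camera("side")
    out=[]
    for p in(t,s):
        a=rect(p,F,.012);b=rect(p,S,.068)
        for im in(a,b):
            for r in(44,60):cv2.circle(im,(150,150),int(r*300/160),(0,255,0),1)
            cv2.drawMarker(im,(150,150),(0,0,255),0,8)
        out.append(np.hstack([a,b]))
    cv2.imwrite("pics/rect.png",np.vstack(out))
E
python3 b.py
```

```text
(no output)
```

View pics/rect.png

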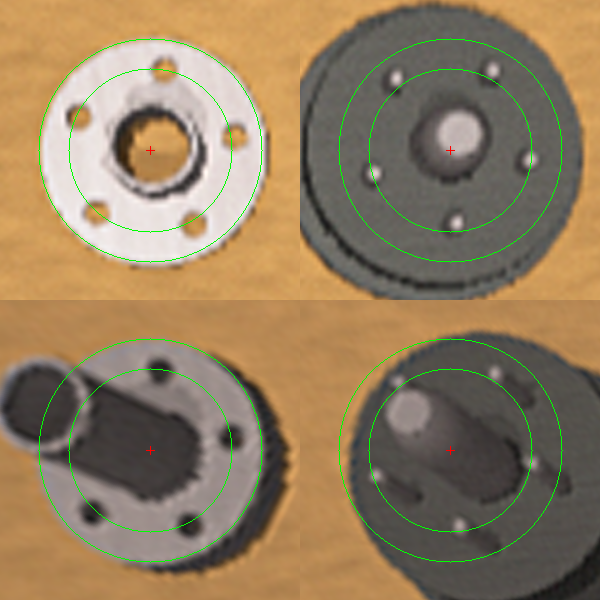

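The crop confirms five holes on the flange (about 10.8° mod 72) and the large grey stand with its studs at about 58.6° mod 72. The turn needed is about -24° about world z, which is +24 spin. I'll move above the flange now.

servo_tool:
  plan:
    - [60, -464, -437, 0]
    - [60, -464, -437, 0]
    - [60, -464, -437, 0]
    - [60, -464, -437, 0]
    - [60, -464, -437, 0]
    - [60, -464, -437, 0]
    - [60, -464, -437, 0]
    - [60, -464, -437, 0]
  grip: 85

```text
time: 1.67
position: [0.4044, 0.2695, 0.2002]
ee_rot: [-0.373, 0.6, 0.373, 0.601]
contact_force: [1.1, -0.0, -0.3]
opening: 0.0849
```

```bash
cat > go.py <<'E'
import sys
from h import *
from scipy.spatial.transform import Rotation as R
s=state();r=R.from_quat(s["ee_rot"]);M=r.as_matrix()
print("pos",np.round(s["position"],4),"jawaz",round(np.degrees(np.arctan2(M[1,2],M[0,2])),2),"down",M[:,0].round(3),"t",s["time"],"f",np.round(s["contact_force"],1),"m",np.round(s["moment"],2),"open",round(s["opening"],4),"j7",round(s["joint_positions"][6],2))
if len(sys.argv)>1: print("shift mm",(r.inv().apply(np.array(eval(sys.argv[1]))-s["position"])*1000).round(1))
E
python3 go.py .510,-.0145,.16
```

```text
pos [0.4044 0.2695 0.2002] jawaz 63.66 down [ 0.001  0.001 -1.   ] t 1.6667 f [ 1.1 -0.  -0.3] m [ 0.   -0.05  0.  ] open 0.0849 j7 0.47
shift mm [  40.1 -220.6 -207.7]
```

servo_tool:
  plan:
    - [40, -221, -208, 0]
    - [40, -221, -208, 0]
    - [40, -221, -208, 0]
    - [40, -221, -208, 0]
    - [40, -221, -208, 0]
    - [40, -221, -208, 0]
    - [40, -221, -208, 0]
    - [40, -221, -208, 0]

```text
time: 2.33
position: [0.5111, -0.0218, 0.1601]
ee_rot: [-0.372, 0.602, 0.37, 0.602]
contact_force: [-0.8, -1.3, 0.0]
opening: 0.085
```

```bash
python3 go.py .510,-.0145,.07
python3 - <<'E'
from h import *
p=camera("side");save(p,"s1.png",(200,120,440,300),3)
t=camera("top")
for n in("flange5_center",):
  for q in(p,t): print([(r["score"],ray(q,r["location"],.03)[:2].round(4)) for r in pinpoint(n,q)[:2]])
E
```

```text
pos [ 0.5111 -0.0218  0.1601] jawaz 63.26 down [ 0.002 -0.002 -1.   ] t 2.3333 f [-0.8 -1.3  0. ] m [-0.01 -0.03 -0.04] open 0.085 j7 1.13
shift mm [90.1  4.5  6.1]
[(0.7, array([ 0.5083, -0.006 ]))]
[]
```

View pics/s1.png

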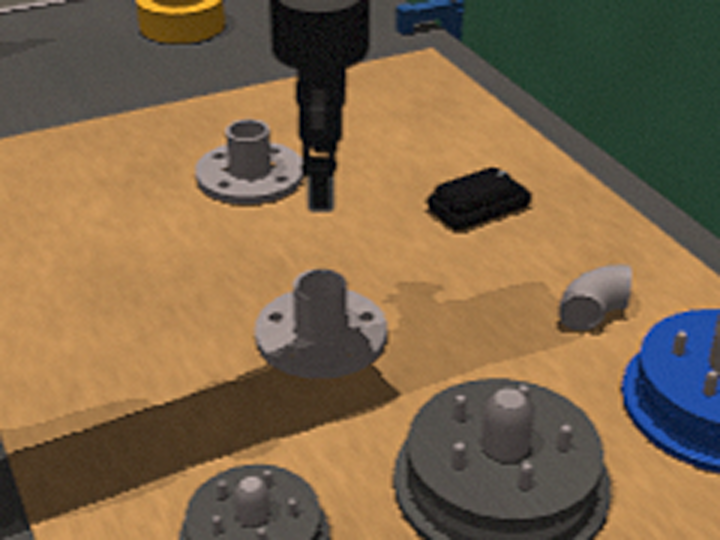

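The gripper is right above the five-hole flange (crop pixel 320,320). I'll lower around the stub.

servo_tool:
  plan:
    - [0, 4, 6, 0]
    - [20, 4, 6, 0]
    - [50, 4, 6, 0]
    - [80, 4, 6, 0]
    - [110, 4, 6, 0]
    - [130, 4, 6, 0]
    - [130, 4, 6, 0]
    - [130, 4, 6, 0]

```text
time: 3.2
position: [0.5084, -0.0052, 0.0297]
ee_rot: [-0.373, 0.601, 0.374, 0.6]
contact_force: [0.8, 0.8, 0.9]
opening: 0.0853
```

```bash
python3 go.py .510,-.0142,.03
```

```text
pos [ 0.5084 -0.0052  0.0297] jawaz 63.79 down [-0.002  0.002 -1.   ] t 3.2 f [0.8 0.8 0.9] m [ 0.01 -0.02 -0.05] open 0.0853 j7 1.18
shift mm [-0.3 -5.4 -7.3]
```

servo_tool:
  plan:
    - [0, -5, -7, 0]
    - [0, -5, -7, 0]
    - [0, -5, -7, 0]
    - [0, -5, -7, 0]
    - [0, -5, -7, 0]

```text
time: 3.62
position: [0.5103, -0.0136, 0.0305]
ee_rot: [-0.373, 0.6, 0.374, 0.601]
contact_force: [-0.4, -0.0, -1.1]
opening: 0.0851
```

servo_tool:
  plan:
    - [0, 0, 0, 0]
    - [0, 0, 0, 0]
    - [0, 0, 0, 0]
    - [0, 0, 0, 0]
    - [0, 0, 0, 0]
    - [0, 0, 0, 0]
    - [0, 0, 0, 0]
    - [0, 0, 0, 0]
  grip: 40
  grip_force: 60

```text
time: 4.28
position: [0.5102, -0.0144, 0.0309]
ee_rot: [-0.373, 0.6, 0.374, 0.6]
contact_force: [-2.4, -2.4, 4.7]
opening: 0.0458
```

```bash
python3 go.py .510,-.0142,.03
```

```text
pos [ 0.5102 -0.0144  0.0309] jawaz 63.76 down [-0.001  0.001 -1.   ] t 4.2833 f [-2.4 -2.4  4.7] m [-0.6   0.5   0.04] open 0.0458 j7 1.2
shift mm [0.9 0.3 0.1]
```

servo_tool:
  plan:
    - [-5, 0, 0, 0]
    - [-20, 0, 0, 0]
    - [-45, 0, 0, 0]
    - [-75, 0, 0, 0]
    - [-105, 0, 0, 0]
    - [-125, 0, 0, 0]
    - [-130, 0, 0, 0]
    - [-130, 0, 0, 0]
  grip_force: 80

```text
time: 4.95
position: [0.5105, -0.0143, 0.1612]
ee_rot: [-0.373, 0.6, 0.374, 0.601]
contact_force: [-0.2, 0.9, -8.1]
opening: 0.0456
```

```bash
python3 go.py .5597,-.2435,.16;  python3 - <<'E'
from h import *
p=camera("side");save(p,"s2.png",(220,80,460,300),2.5)
E
```

```text
pos [ 0.5105 -0.0143  0.1612] jawaz 63.78 down [ 0.001  0.002 -1.   ] t 4.95 f [-0.2  0.9 -8.1] m [ 0.04  0.05 -0.03] open 0.0456 j7 1.12
shift mm [   0.7 -145.4 -183.9]
```

View pics/s2.png

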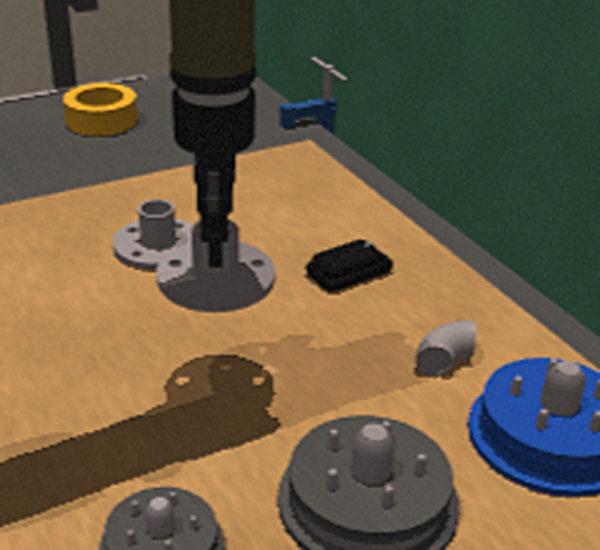

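The flange is held upright, with 8 N on the wrist. Next I'll carry it over the stand while turning +24.

servo_tool:
  plan:
    - [0, -10, -13, 2]
    - [0, -30, -38, 5]
    - [0, -55, -70, 9]
    - [0, -80, -101, 13]
    - [0, -105, -133, 17]
    - [0, -127, -161, 21]
    - [0, -140, -177, 24]
    - [0, -145, -184, 24.2]

```text
time: 5.67
position: [0.5558, -0.2488, 0.1561]
ee_rot: [-0.236, 0.669, 0.237, 0.664]
contact_force: [-0.7, -0.7, -8.1]
opening: 0.0454
```

servo_tool:
  plan:
    - [0, 0, 0, 0]
    - [0, 0, 0, 0]

```text
time: 5.83
position: [0.5535, -0.2489, 0.1531]
ee_rot: [-0.235, 0.671, 0.237, 0.662]
contact_force: [0.2, 1.0, -8.5]
opening: 0.0456
```

```bash
python3 go.py .5597,-.2435,.16;  cat > c.py <<'E'
import sys
from h import *
from b import rect
s=state();x,y,z=s["position"];zd=z-.0305+.012
out=[]
for n in("top","side"):
    p=camera(n);r=[rect(p,(x,y),zd),rect(p,(.5597,-.2435),.068)]
    for im in r:
        cv2.circle(im,(150,150),82,(0,255,0),1);cv2.circle(im,(150,150),112,(0,255,0),1)
    out.append(np.hstack(r))
    for k,h in(("flange5_center",z),("pilot_tip",.094)):print(n,k,[(round(q["score"],2),ray(p,q["location"],h)[:2].round(4)) for q in pinpoint(k,p)[:3]])
cv2.imwrite("pics/"+sys.argv[1],np.vstack(out))
E
python3 c.py r2.png
```

```text
pos [ 0.5535 -0.2489  0.1531] jawaz 39.02 down [-0.013 -0.001 -1.   ] t 5.8333 f [ 0.2  1.  -8.5] m [-0.03  0.06  0.01] open 0.0456 j7 1.22
shift mm [-7.   0.4  8.1]
top flange5_center [(0.55, array([ 0.5558, -0.2571]))]
top pilot_tip [(0.94, array([ 0.5624, -0.2401])), (0.92, array([ 0.7801, -0.2499]))]
side flange5_center [(0.91, array([ 0.5551, -0.2345])), (0.68, array([ 0.5337, -0.3048])), (0.36, array([0.4819, 0.0681]))]
side pilot_tip [(0.74, array([ 0.3524, -0.2395])), (0.65, array([ 0.3542, -0.3762])), (0.6, array([ 0.5501, -0.2473]))]
```

View pics/r2.png

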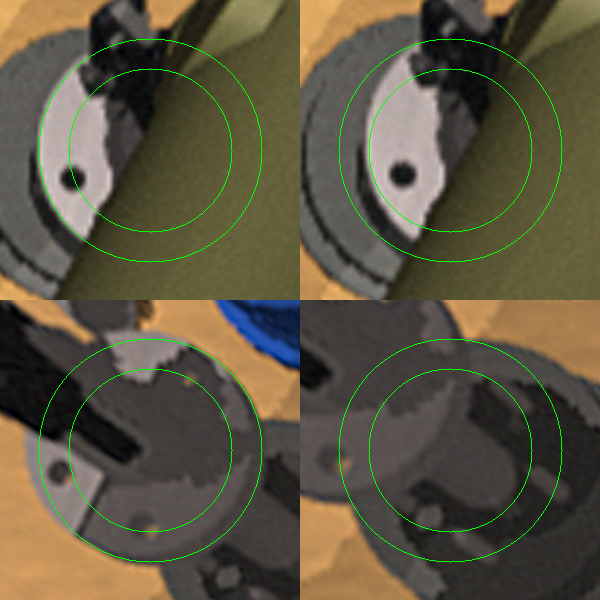

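```bash
python3 go.py .5602,-.2437,.15
```

```text
pos [ 0.5562 -0.2471  0.1561] jawaz 39.24 down [-0.007 -0.001 -1.   ] t 6.1333 f [-0.7 -0.  -7.6] m [-0.   -0.1   0.03] open 0.0455 j7 1.22
shift mm [6.  0.1 5.3]
```

servo_tool:
  plan:
    - [0, 0, 5, 0]
    - [0, 0, 5, 0]
    - [0, 0, 5, 0]
    - [0, 0, 5, 0]
    - [0, 0, 5, 0]
    - [0, 0, 5, 0]

```text
time: 6.63
position: [0.5599, -0.2442, 0.1561]
ee_rot: [-0.237, 0.669, 0.238, 0.664]
contact_force: [-0.3, 0.1, -7.1]
opening: 0.0454
```

```bash
python3 go.py .5602,-.2437,.125
```

```text
pos [ 0.5599 -0.2442  0.1561] jawaz 39.22 down [-0.007 -0.001 -1.   ] t 6.6333 f [-0.3  0.1 -7.1] m [-0.05 -0.09  0.  ] open 0.0454 j7 1.22
shift mm [31.1  0.1  0.7]
```

servo_tool:
  plan:
    - [5, 0, 0, 0]
    - [11, 0, 0, 0]
    - [17, 0, 0, 0]
    - [22, 0, 0, 0]
    - [26, 0, 0, 0]
    - [30, 0, 0, 0]
    - [30, 0, 0, 0]
    - [30, 0, 0, 0]

```text
time: 7.3
position: [0.5596, -0.2441, 0.1257]
ee_rot: [-0.237, 0.669, 0.238, 0.663]
contact_force: [-0.5, -0.6, -6.6]
opening: 0.0455
```

```bash
python3 go.py .5602,-.2437,.1
```

```text
pos [ 0.5596 -0.2441  0.1257] jawaz 39.22 down [-0.008 -0.001 -1.   ] t 7.3 f [-0.5 -0.6 -6.6] m [-0.01  0.07  0.06] open 0.0455 j7 1.23
shift mm [25.7 -0.2  0.9]
```

servo_tool:
  plan:
    - [3, 0, 0, 0]
    - [6, 0, 0, 0]
    - [9, 0, 0, 0]
    - [12, 0, 0, 0]
    - [15, 0, 0, 0]
    - [18, 0, 0, 0]
    - [18, 0, 0, 0]

```text
time: 7.88
position: [0.559, -0.2439, 0.1069]
ee_rot: [-0.236, 0.669, 0.238, 0.663]
contact_force: [0.8, -0.5, -7.7]
opening: 0.0454
```

```bash
python3 go.py .5602,-.2437,.1
```

```text
pos [ 0.559  -0.2439  0.1069] jawaz 39.22 down [-0.009 -0.001 -1.   ] t 7.8833 f [ 0.8 -0.5 -7.7] m [ 0.01 -0.09 -0.01] open 0.0454 j7 1.24
shift mm [ 6.9 -0.6  1.1]
```

servo_tool:
  plan:
    - [2, 0, 1, 0]
    - [4, 0, 1, 0]
    - [6, 0, 1, 0]
    - [8, 0, 1, 0]
    - [10, 0, 1, 0]
    - [12, 0, 1, 0]
    - [12, 0, 1, 0]

```text
time: 8.47
position: [0.5594, -0.2432, 0.0944]
ee_rot: [-0.236, 0.669, 0.238, 0.663]
contact_force: [0.2, 0.2, -7.5]
opening: 0.0455
```

```bash
python3 go.py .5602,-.2437,.078
```

```text
pos [ 0.5594 -0.2432  0.0944] jawaz 39.22 down [-0.009 -0.    -1.   ] t 8.4667 f [ 0.2  0.2 -7.5] m [-0.09 -0.03  0.07] open 0.0455 j7 1.24
shift mm [16.4 -0.9  0.4]
```

servo_tool:
  plan:
    - [1, 0, 0.3, 0]
    - [2, 0, 0.3, 0]
    - [3, 0, 0.3, 0]
    - [4, 0, 0.3, 0]
    - [5, 0, 0.3, 0]
    - [6, 0, 0.3, 0]
    - [6, 0, 0.3, 0]

```text
time: 9.05
position: [0.5596, -0.2431, 0.0882]
ee_rot: [-0.236, 0.669, 0.238, 0.663]
contact_force: [0.2, -0.9, -7.6]
opening: 0.0453
```

```bash
python3 go.py .5602,-.2437,.078
```

```text
pos [ 0.5596 -0.2431  0.0882] jawaz 39.22 down [-0.01  -0.001 -1.   ] t 9.05 f [ 0.2 -0.9 -7.6] m [-0.15 -0.13 -0.06] open 0.0453 j7 1.25
shift mm [10.2 -0.9  0.2]
```

The studs are in the holes without contact. I'll go on down to the plate.

servo_tool:
  plan:
    - [1.5, 0, 0.2, 0]
    - [3, 0, 0.2, 0]
    - [4.5, 0, 0.2, 0]
    - [6, 0, 0.2, 0]
    - [7.5, 0, 0.2, 0]
    - [9, 0, 0.2, 0]
    - [9, 0, 0.2, 0]

```text
time: 9.63
position: [0.5596, -0.2431, 0.0788]
ee_rot: [-0.236, 0.669, 0.238, 0.663]
contact_force: [1.3, -0.9, -7.7]
opening: 0.0453
```

```bash
python3 go.py .5602,-.2437,.078
```

```text
pos [ 0.5596 -0.2431  0.0788] jawaz 39.21 down [-0.01  -0.001 -1.   ] t 9.6333 f [ 1.3 -0.9 -7.7] m [-0.17 -0.1   0.01] open 0.0453 j7 1.25
shift mm [ 0.8 -0.8  0.1]
```

servo_tool:
  plan:
    - [0.5, 0, 0, 0]
    - [1, 0, 0, 0]
    - [1.5, 0, 0, 0]
    - [2, 0, 0, 0]
    - [2, 0, 0, 0]
    - [2, 0, 0, 0]

```text
time: 10.13
position: [0.5596, -0.2431, 0.0768]
ee_rot: [-0.236, 0.669, 0.238, 0.663]
contact_force: [-0.2, -0.3, -7.0]
opening: 0.0456
```

```bash
python3 go.py .5602,-.2437,.078
```

```text
pos [ 0.5596 -0.2431  0.0768] jawaz 39.22 down [-0.01  -0.001 -1.   ] t 10.1333 f [-0.2 -0.3 -7. ] m [-0.22 -0.13  0.03] open 0.0456 j7 1.25
shift mm [-1.2 -0.8  0.1]
```

servo_tool:
  plan:
    - [0.5, 0, 0, 0]
    - [1, 0, 0, 0]
    - [1.5, 0, 0, 0]
    - [2, 0, 0, 0]
    - [2, 0, 0, 0]
    - [2, 0, 0, 0]

```text
time: 10.63
position: [0.5597, -0.2432, 0.0762]
ee_rot: [-0.236, 0.669, 0.238, 0.663]
contact_force: [-4.7, 1.4, 4.5]
opening: 0.0459
```

```bash
python3 go.py .5602,-.2437,.078
```

```text
pos [ 0.5597 -0.2432  0.0762] jawaz 39.21 down [-0.009 -0.    -1.   ] t 10.6333 f [-4.7  1.4  4.5] m [0.43 0.9  0.05] open 0.0459 j7 1.25
shift mm [-1.8 -0.7  0.1]
```

servo_tool:
  plan:
    - [0, 0, 0, 0]
    - [0, 0, 0, 0]
    - [0, 0, 0, 0]
    - [0, 0, 0, 0]
    - [0, 0, 0, 0]
    - [0, 0, 0, 0]
  grip: 75

```text
time: 11.13
position: [0.5598, -0.2432, 0.0762]
ee_rot: [-0.236, 0.669, 0.238, 0.663]
contact_force: [0.5, 0.5, -0.7]
opening: 0.0749
```

```bash
python3 go.py
```

```text
pos [ 0.5598 -0.2432  0.0762] jawaz 39.22 down [-0.009 -0.    -1.   ] t 11.1333 f [ 0.5  0.5 -0.7] m [ 0.02 -0.03  0.  ] open 0.0749 j7 1.25
```

Released. I'll retreat up and then away toward the start side so that I can look.

servo_tool:
  plan:
    - [-10, 0, 0, 0]
    - [-30, 0, 0, 0]
    - [-60, 0, 0, 0]
    - [-95, 0, 0, 0]
    - [-125, 0, 0, 0]
    - [-150, 0, 0, 0]
    - [-160, 0, 0, 0]
    - [-160, 0, 0, 0]

```text
time: 11.8
position: [0.5627, -0.244, 0.2397]
ee_rot: [-0.237, 0.667, 0.237, 0.665]
contact_force: [0.2, -0.0, -0.6]
opening: 0.0752
```

servo_tool:
  plan:
    - [0, 20, 20, 0]
    - [0, 45, 45, 0]
    - [0, 70, 70, 0]
    - [0, 95, 95, 0]
    - [0, 120, 120, 0]
    - [0, 140, 140, 0]
    - [0, 150, 150, 0]
    - [0, 150, 150, 0]

```text
time: 12.47
position: [0.5835, -0.0271, 0.2369]
ee_rot: [-0.239, 0.667, 0.241, 0.663]
contact_force: [0.2, -0.0, -0.3]
opening: 0.0752
```

```bash
cat > d.py <<'E'
import sys
from h import *
from b import rect
t,s=camera("top"),camera("side")
out=[]
for p in(t,s):
    r=[rect(p,(.56,-.2435),.060),rect(p,(.56,-.2435),.108)]
    cv2.circle(r[0],(150,150),112,(0,255,0),1);cv2.circle(r[0],(150,150),82,(0,255,0),1);cv2.circle(r[1],(150,150),45,(0,255,0),1)
    out.append(np.hstack(r))
cv2.imwrite("pics/"+sys.argv[1],np.vstack(out))
save(s,"sf.png",None,1.25)
for n,p in(("top",t),("side",s)):print(n,[(round(q["score"],2),ray(p,q["location"],.078)[:2].round(4)) for q in pinpoint("flange5_center",p)[:2]])
E
python3 go.py;python3 d.py f.png
```

```text
pos [ 0.5835 -0.0271  0.2369] jawaz 39.66 down [-0.007  0.    -1.   ] t 12.4667 f [ 0.2 -0.  -0.3] m [ 0.02  0.01 -0.  ] open 0.0752 j7 0.78
top [(0.67, array([ 0.5664, -0.2509])), (0.23, array([ 0.5558, -0.2396]))]
side [(0.64, array([ 0.5478, -0.2486]))]
```

View pics/f.png

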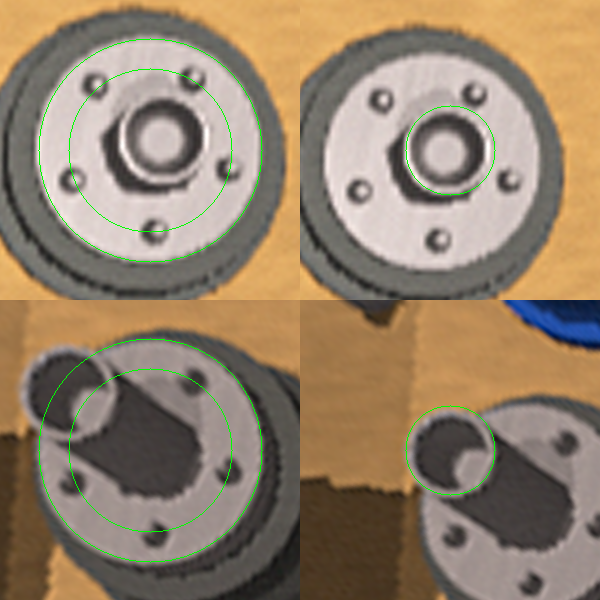

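View pics/sf.png

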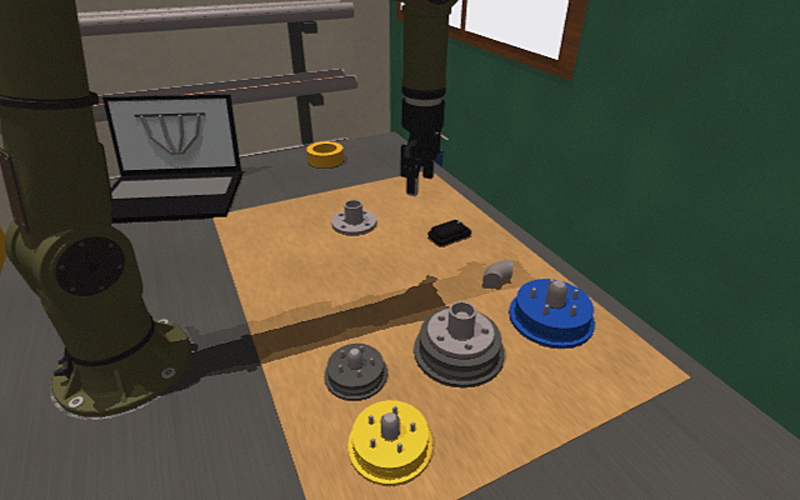

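The disc matches the seated height (top face at z=0.060) in both views, and the stub's rim matches at 0.108. All five stud tips show in the holes and the bystanders haven't moved, so I'm handing in.

```bash
python3 -c "
from station import *
close_job();print(state()['time'])"
```

```text
the job is handed in; nothing more can be done
the job is handed in; nothing more can be done
```

The five-hole flange is over the pilot of the large grey stand, flat on the plate with all five studs through its holes. It is released, and I handed the job in at about 12.6 s of the 61 s allowed.

- **Fit:** I gripped the flange by its stub and turned it about 24.5° on the way over. It went down over the pilot and studs without touching, until light contact with the plate, and I then opened the gripper and backed away.
- **Last checks:** In both cameras the outlines match the seated heights, with the disc top at 60 mm and the stub rim at 108 mm. Stud tips show in all five holes in the top view. The four-hole flange, elbow and mouse look unmoved in the side view, and the wrist force at the end was about zero.
- **Disagreements:**
  - Plate contact came about 2.5 mm lower than the grasp height implied, which I put down to a slight shift in the grip.
  - The tool was tilted about 0.5° while lowering.
  - The gripper read 45.5 mm on the 48 mm stub.
  - The network's centre points for the flange were up to about 1.5 cm off, so I relied on the hole and stud outlines instead.

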